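# Feel out a left-hand clamp screw and move the filter cube to its cradle

## Task

The black filter cube is locked in the steel edge clamp and has to go into the aluminium two-wall cradle. Nobody noted which way the clamp's screw is threaded, so first nudge its T-handle each way, as far as a firm stop in the direction that is blocked, then turn it the free way by about a quarter turn so that the jaw lip clears the cube. Lift the cube out, stand it on the bare bench and let go, take it by its other, slightly wider pair of sides, and lower it between the cradle walls, the held sides at the open ends, until it stands fully on the floor, without dropping it or knocking over or shifting the things around.

Things in the scene. Friction and masses are not known exactly. Their poses are not given: they have to be found in the camera images.
- screw (a joint): angle of the clamp's T-handle on its upright screw, rad; 0 at the start (clamped), grows clockwise seen from above. Tightening meets a firm stop after 0.12 rad; loosening turns easily (0.12 N m) to 2.2 rad and stays. Which way loosens is to be found by trying. Loosening draws the jaw back 4 mm and raises the handle 1.5 mm per rad; from 1.2 rad the cube can be lifted.
- handle (a point): centre of the T-handle's grip bar: black plastic, 58 mm long (its own x), 12 mm thick (its own y), 18 mm high, 63 mm above the bench when clamped; turns with the screw about its own z, the screw's axis. A stem 12 mm thick runs below it to the grey housing, whose bolt heads end 35 mm above the bench.
- clamp: edge clamp, fixed; origin on the bench under the cube's seat. Base 70 (x) by 165 (y) by 8 mm; handle axis at y = -90 mm. The cube stands on the base between the anvil (y = 21 to 34, 30 wide, 46 mm high) and the moving jaw (y = -38 to -20, 28 wide), whose lip lies 3 mm over the cube's edge, 49 to 56 mm above the bench. The cube's sides facing +x and -x of the clamp are open.
- cube_center (a point): centre of the black filter cube: 40 mm (its own x) by 36 mm (its own y) by 40 mm high (its own z), 0.09 to 0.16 kg, round windows in its sides. In the clamp its x lies along the clamp's y, so the open sides are 36 mm apart, centre 28 mm above the bench; standing on the bench the centre is 20 mm above it. Free bench: between clamp and cradle, x 0.42 to 0.47 m; a tall case begins at x = 0.54.
- cradle_floor (a point): centre of the cradle's floor, 6 mm above the bench. Aluminium plate 85 (x) by 80 mm (y) with two walls 28 mm long in x, 6 mm thick, 46 mm above the bench, inner faces at y = +-21.5 mm, flared in their top 10 mm; open at +x and -x. The cube goes in with its own x along this x (either way round), held by its 40 mm pair; seated, its centre is 20 mm above this point.
- marker: bystander: black and white pen lying on the bench, 132 x 13 x 11 mm; origin at the centre of its underside
- objective: bystander: microscope objective standing on the bench, 26 mm wide, 48 mm high; origin at the centre of its underside
- timer: bystander: flat lab timer, 70 x 62 x 18 mm; origin at the centre of its underside
- buffer: bystander: small capped bottle, 57 mm wide, 105 mm high; origin at the centre of its underside
- cube: the filter cube itself; origin at its underside, 1 mm from the centre line, same axes as cube_center
Mind the look-alikes: they are no part of the job. There is more than one size of the cube; the job needs the smaller.

How it is judged:
By the outcome, as a careful person would: the job done as asked, in the order asked, and still so for the second after the job is handed in, with the robot touching nothing.
It also fails if it takes over 66 s, if anything falls off the work surface, if the arm or the gripper's body presses on something with over 40 N, if the wrist force passes 120 N, or if a joint passes its speed limit or range.

## Robot

A 7-joint arm with a two-finger parallel gripper is mounted at the origin on a cart in front of the work surface, level with it; the furniture and walls round the work are solid. World frame = base frame: x ahead of the robot, y to its left, z up, the work surface at z = 0. Lengths are in m, angles in degrees, forces in N, time in s.
With the tool pointing down it reaches from about 0.425 to 0.875 m from the base axis. Payload 4.7 kg.
Tool frame: the origin (TCP) lies at the very end of the fingers, on their centre line; the grasp point (between the pads) lies 19 mm behind it; z points along the fingers, y is the line along which they close (so a half turn about z gives the same grasp; the last joint's range is limited). The gripper opens to 87 mm and grips with 3 to 60 N. Pads are 19 mm wide; open, the fingers measure 117 mm over their backs; the gripper's body (75 mm by 190 mm) begins 51 mm behind the grasp point.
Start: joints at [-65.942, 18.392, -4.016, 83.108, 1.295, 78.541, -3.26], TCP at [0.257, 0.597, 0.223] pointing down, gripper open.
Joint ranges: [-163.93, 163.93], [-17.29, 119.83], [-79.2, 71.16], [3.27, 140.29], [-89.18, 269.18], [5.43, 117.66], [-154.24, 154.24]. Speed limits (degrees/s): [147.25, 147.25, 180, 180, 180, 180, 180].

## Interface

Orientations are given as [roll, pitch, yaw] about the fixed x, y, z axes, in that order (R = Rz(yaw) Ry(pitch) Rx(roll)).
In Python, from cell import telemetry, cams, env gives the robot as it stands.
- The arm moves only by the tool arm_command, never from a script. Its argument "series" is text: rows parted by semicolons, each of 5 numbers parted by spaces: the shift along the tool's x, y, z in mm, then the turn about the tool's z in rad, then the closure in counts, from 0 (fully open) to 255 (shut). A call has 1 to 20 rows; each row shifts and turns the commanded pose from where the row before left it, along the tool's axes as they then stand; what a row does not reach is not made up. A row lasts 1/12 s, in which the tool goes at most 41.7 mm and 7.16 degrees, less where a joint would pass 70% of its speed; a pose out of reach is approached as far as the arm can. A call is refused whole if a number of a shift passes 41.7 or a number of a turn 0.125, either way. A call with a gripper value outside its range is refused whole. The fingers move at their own pace and stop on an object; "squeeze" is the grip in N (left out, the last holds). Time passes only in rows, so rows that do not move let the fingers close. It gives the time, the measured TCP pose, the force, the opening and the grip force at its end, in the units of the state.
- telemetry.get_obs(): the state, without advancing time (a new reading comes with each control period).
- cams.read_camera(name): name is "scene" or "top" or "wrist"; returns the picture (384x512x3 uint8, blue, green, red); there is no depth.
- cams.calibration(name): a dict with "K" (3x3 intrinsics, pixels), "origin" and "rotation" of the camera in the world; the wrist camera has in their place "hand_eye" (4x4, takes a point from camera to tool coordinates, whose origin is the TCP and whose axes are the flange's). Camera axes: x right, y down, z forward; pixel columns grow to the right and rows downward; lengths in m; the calibration is good to about 2 mm. A picture is of the moment at which its call begins: read the wrist's pose just before it. calibration takes no time and is no camera call.
- env.sign_off(): hands the job in; it is judged then, once.
The state is a dict: "time_s": time; "qpos": joint angles; "joint_velocities": joint speeds; "effort": joint torques, N m; "tool_pos": TCP position; "tool_rot": TCP orientation; "force": force on the tool from outside, world axes, zero at the start; "wrist_torque": the same for the moment, N m; "grip_width": finger opening in m; "grasp_force": force on a finger pad.
Only numpy, scipy, OpenCV 4.12 (cv2) and the standard library are available. Lean on these libraries where they do the work, as an engineer would, in place of code of your own. Each camera call takes 0.05 s, during which the arm holds its last target. There are 200 camera calls.

## Working session

There is one attempt and no reset: what is moved stays moved. The work goes in short steps, Python scripts to look and compute and a tool call to move; the robot and the scene stay as the last step left them, time stands still between calls to the robot, and variables do not carry over. Pictures are saved under pics/ and viewed, at most 11 in all, crops included, and the job is handed in when it is done.

Besides the shell and the picture viewer there is one more tool, called as name(argument=value, ...), one argument or row to a line, values as JSON. arm_command: Moves the arm, as the interface text tells. Its arguments: {"type":"object","properties":{"series":{"type":"string"},"squeeze":{"type":"number"}},"required":["series"]}

```bash
ls; mkdir -p pics; cat > h.py <<'E'
import numpy as np, cv2
from cell import telemetry, cams, env
from scipy.spatial.transform import Rotation as R
def ray(name,uv,obs=None):
    c=cams.calibration(name);K=np.array(c["K"])
    d=np.linalg.inv(K)@np.array([uv[0],uv[1],1.0])
    if "hand_eye" in c:
        H=np.array(c["hand_eye"]);T=np.eye(4);T[:3,:3]=R.from_euler('xyz',obs["tool_rot"],degrees=True).as_matrix();T[:3,3]=obs["tool_pos"]
        M=T@H;return M[:3,3],M[:3,:3]@d
    return np.array(c["origin"]),np.array(c["rotation"])@d
def onz(name,uv,z,obs=None):
    o,d=ray(name,uv,obs);return o+d*(z-o[2])/d[2]
def proj(name,p,obs=None):
    c=cams.calibration(name);K=np.array(c["K"]);o,_=ray(name,(0,0),obs)
    if "hand_eye" in c: Rm=R.from_euler('xyz',obs["tool_rot"],degrees=True).as_matrix()@np.array(c["hand_eye"])[:3,:3]
    else: Rm=np.array(c["rotation"])
    q=K@(Rm.T@(np.array(p)-o));return q[:2]/q[2]
E
python3 - <<'E'
from h import *
o=telemetry.get_obs();print({k:np.round(v,3) for k,v in o.items()})
for n in("top","scene"):
    im=cams.read_camera(n);cv2.imwrite(f"pics/{n}0.png",im)
    c=cams.calibration(n);print(n,np.round(c["K"],1).tolist(),c["origin"],np.round(c["rotation"],3).tolist())
print(cams.calibration("wrist"))
t=cv2.imread("pics/top0.png");s=cv2.imread("pics/scene0.png")
cv2.imwrite("pics/t0big.png",cv2.resize(t,(800,600),interpolation=cv2.INTER_CUBIC))
cv2.imwrite("pics/s0big.png",cv2.resize(s,(800,600),interpolation=cv2.INTER_CUBIC))
E
```

```text
pics
{'time_s': np.float64(0.0), 'qpos': array([-65.942,  18.439,  -4.014,  83.176,   1.296,  78.54 ,  -3.259]), 'joint_velocities': array([ 0.125, -0.012,  0.036,  0.024,  0.054,  0.019, -0.027]), 'effort': array([-1.0000e-03, -4.9129e+01, -4.0400e-01, -3.1253e+01, -6.4000e-02,
        4.4000e-02,  0.0000e+00]), 'tool_pos': array([0.256, 0.597, 0.221]), 'tool_rot': array([-1.79889e+02,  7.00000e-03,  1.56752e+02]), 'force': array([-0.687,  1.052, -0.135]), 'wrist_torque': array([ 0.07 , -0.021, -0.009]), 'grasp_force': np.float64(0.0), 'grip_width': np.float64(0.087)}
top [[448.0, 0.0, 260.2], [0.0, 448.0, 191.4], [0.0, 0.0, 1.0]] [ 0.46961795 -0.01485372  1.29453721] [-174.598, -0.12, -89.339]
scene [[431.3, 0.0, 254.5], [0.0, 431.3, 190.5], [0.0, 0.0, 1.0]] [ 0.09795561 -0.5905522   0.95297136] [-139.743, -0.379, -38.285]
{'K': array([[304.28862821,   0.        , 256.61473954],
       [  0.        , 304.28862821, 187.29111073],
       [  0.        ,   0.        ,   1.        ]]), 'hand_eye': array([[ 3.89147061e-04, -9.52165047e-01, -3.05583985e-01,
         8.54935317e-02],
       [ 9.99998646e-01, -1.18057300e-04,  1.64130515e-03,
         8.79196738e-04],
       [-1.59886981e-03, -3.05584210e-01,  9.52163712e-01,
        -1.61740914e-01],
       [ 0.00000000e+00,  0.00000000e+00,  0.00000000e+00,
         1.00000000e+00]])}
```

View pics/t0big.png

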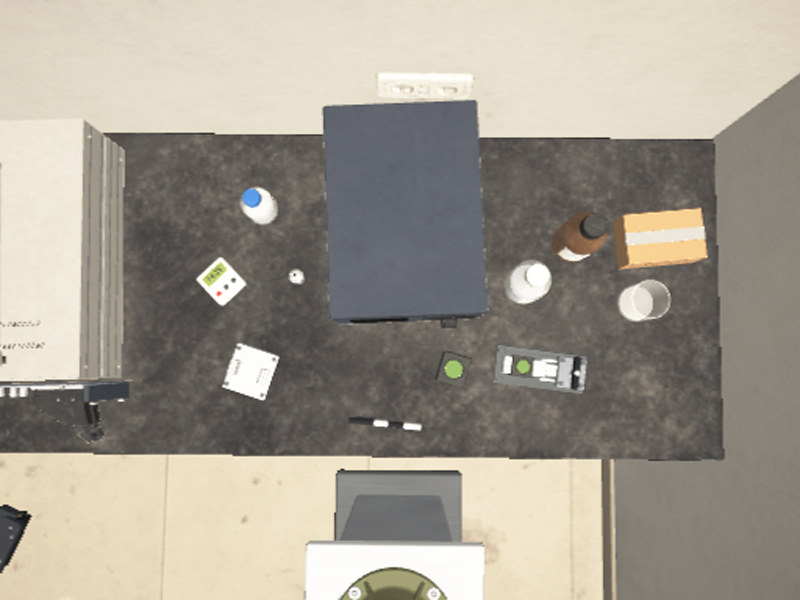

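View pics/s0big.png

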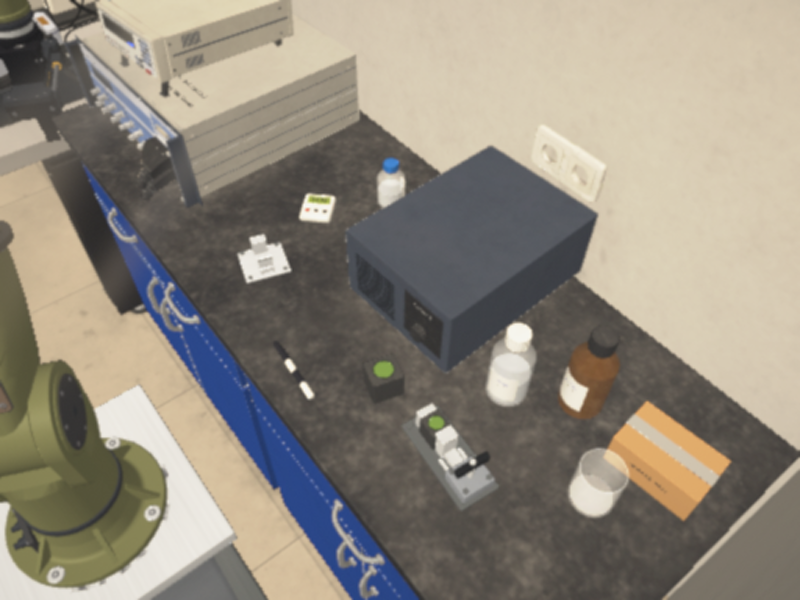

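The top view (800-wide) shows these candidates:
- **Cubes:** small black cube with a green dot in the clamp at (522,367). A larger loose look-alike stands at (454,369).
- **Handle:** black T-handle at (577,374). The pen at (385,424) is also black.
- **Cradle:** aluminium, at (251,371). The timer at (221,281) is the other pale square.

I choose the cube in the clamp, the handle at its right end and the cradle at left. I'll check with one crop.

```bash
sed -i 's|return np.array(c\["origin"\]),np.array(c\["rotation"\])@d|return np.array(c["origin"]),R.from_euler("xyz",c["rotation"],degrees=True).as_matrix()@d|; s|else: Rm=np.array(c\["rotation"\])|else: Rm=R.from_euler("xyz",c["rotation"],degrees=True).as_matrix()|' h.py
python3 - <<'E'
from h import *
f=.64
for n,u,v,z in [("cube",522,367,.048),("handle",577,374,.063),("cradle",251,371,.006),("bigcube",454,369,.045),("clampL",497,366,.008),("clampR",586,375,.008),("pen",385,424,.01)]:
    print(n,np.round(onz("top",(u*f,v*f),z),3))
for n,u,v,z in [("cube",436,422,.048),("handle",471,465,.063),("cradle",265,263,.006)]:
    print("scene",n,np.round(onz("scene",(u*f,v*f),z),3))
t=cv2.imread("pics/top0.png");s=cv2.imread("pics/scene0.png")
a=cv2.resize(t[215:255,310:380],(800,457),interpolation=cv2.INTER_CUBIC)[:300]
a=cv2.resize(t[218:254,312:380],(560,296),interpolation=cv2.INTER_CUBIC)
b=cv2.resize(s[255:325,255:325],(300,300),interpolation=cv2.INTER_CUBIC)
c=cv2.resize(t[215:260,138:183],(296,296),interpolation=cv2.INTER_CUBIC)
top=np.zeros((600,800,3),np.uint8);top[:296,:560]=a;top[300:,:300]=b;top[300:596,304:600]=c
cv2.imwrite("pics/crop1.png",top)
E
```

```text
cube [ 0.469 -0.222  0.048]
handle [ 0.458 -0.316  0.063]
cradle [0.456 0.267 0.006]
bigcube [ 0.464 -0.102  0.045]
clampL [ 0.47  -0.183  0.008]
clampR [ 0.456 -0.346  0.008]
pen [0.363 0.02  0.01 ]
scene cube [ 0.47  -0.223  0.048]
scene handle [ 0.458 -0.314  0.063]
scene cradle [0.453 0.26  0.006]
```

View pics/crop1.png

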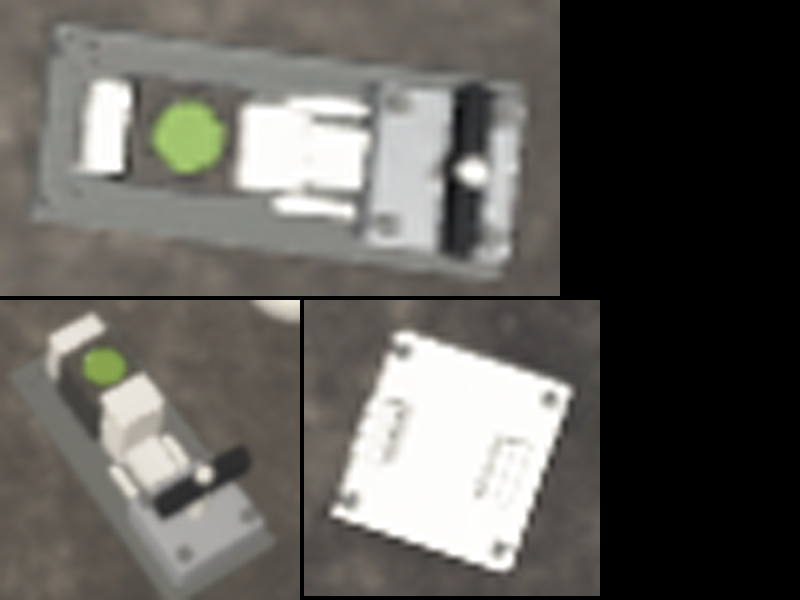

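The crop confirms three things:
- The small cube (green dot) is between anvil and jaw lip in the clamp.
- The black bar is the clamp's T-handle, roughly along clamp x.
- The cradle's walls run along image up, tilted about -17°.

Moving over the clamp.

arm_command(
  series="-12 -10 0 0 0;-24 -21 0 0 0;-24 -21 0 0 0;-24 -21 0 0 0;-24 -21 0 0 0;-24 -21 0 0 0;-24 -21 0 0 0;-24 -21 0 0 0;-24 -21 0 0 0;-24 -21 0 0 0;-24 -21 0 0 0;-24 -21 0 0 0;-24 -21 0 0 0;-24 -21 0 0 0;-18 -24 0 0 0;-12 -27 0 0 0;-12 -27 0 0 0;-12 -27 0 0 0;-12 -27 0 0 0;-12 -27 0 0 0",
)

```text
time_s: 1.77
tool_pos: [0.451, 0.0309, 0.2223]
tool_rot: [180.0, -0.0, 156.8]
force: [0.4, -0.3, -0.5]
grip_width: 0.0871
grasp_force: 0.0
```

arm_command(
  series="-12 -27 0 0 0;-12 -27 0 0 0;-12 -27 0 0 0;-12 -27 0 0 0;-12 -27 0 0 0;-12 -27 0 0 0;-12 -27 0 0 0;-12 -27 0 0 0;-12 -27 0 0 0;-10 -20 0 0 0;0 0 0 .119 0;0 0 0 .119 0;0 0 0 .119 0;0 0 0 .119 0;0 0 0 .119 0;0 0 0 .119 0;0 0 0 .119 0;0 0 0 .119 0;0 0 0 .119 0;0 0 0 .119 0",
)

```text
time_s: 3.43
tool_pos: [0.4558, -0.2556, 0.2222]
tool_rot: [-180.0, -0.0, 88.2]
force: [0.4, -0.1, -0.6]
grip_width: 0.0874
grasp_force: 0.0
```

arm_command(
  series="0 0 0 .119 0;0 0 0 .119 0;0 0 0 .119 0;0 0 0 .119 0;0 0 0 .119 0;0 0 0 .119 0;0 0 0 .119 0;0 0 0 .119 0;0 0 0 .119 0;0 0 0 .119 0;0 0 0 .119 0;0 0 0 .119 0;0 0 0 .119 0;0 0 0 .119 0;0 0 0 0 0;0 0 0 0 0",
)

```text
time_s: 4.77
tool_pos: [0.4559, -0.2556, 0.2223]
tool_rot: [-180.0, 0.0, -6.7]
force: [-0.6, 0.6, 0.3]
grip_width: 0.0869
grasp_force: 0.0
```

```bash
python3 - <<'E'
from h import *
o=telemetry.get_obs();print(o["time_s"],o["tool_pos"],o["tool_rot"],o["qpos"],o["force"])
im=cams.read_camera("wrist");cv2.imwrite("pics/w1.png",im);np.save("w1.npy",[o["tool_pos"],o["tool_rot"]])
cv2.imwrite("pics/w1b.png",cv2.resize(im,(800,600),interpolation=cv2.INTER_CUBIC))
f=.64
for u,v in[(447,365),(350,285)]:print("case",onz("scene",(u*f,v*f),0))
E
```

```text
4.7667 [ 0.45591647 -0.25564544  0.22232871] [-1.79985133e+02  2.21915988e-02 -6.69325159e+00] [-22.4126358    2.59325377  50.75486007 102.60300893  -2.07728454
  75.79081309 -67.86877323] [-0.61996539  0.62955316  0.31600508]
case [ 0.57607003 -0.131333    0.        ]
case [0.55167043 0.11866845 0.        ]
```

View pics/w1b.png

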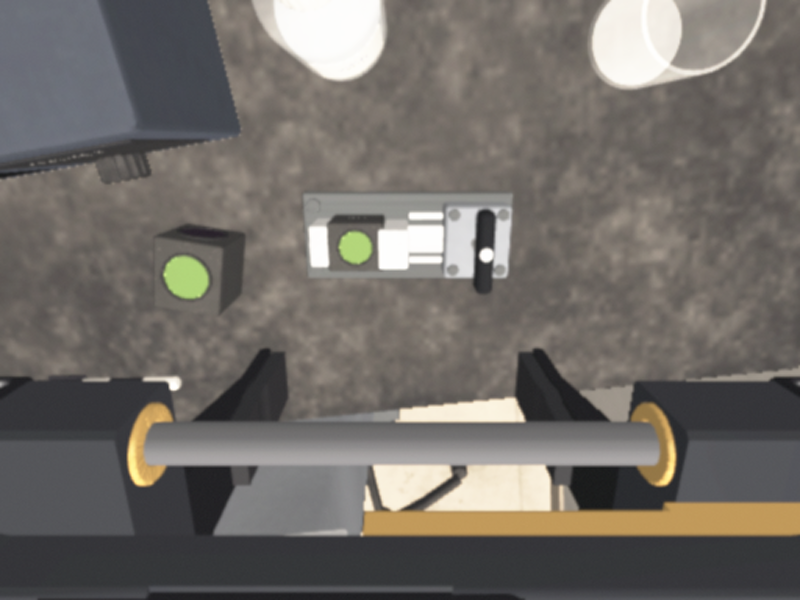

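The wrist view shows the bar vertical in the image from (486,210) to (484,292) with its knob at (487,255). The clamp is aligned with the tool, the cube's green dot is at (355,247), and the loose big cube is well clear at (195,270). Measuring by masks.

```bash
python3 - <<'E'
from h import *
im=cv2.imread("pics/w1.png");p=np.load("w1.npy");o=dict(tool_pos=p[0],tool_rot=p[1])
sub=im[125:195,285:330];m=(sub.max(2)<45).astype(np.uint8)
n,l,s,c=cv2.connectedComponentsWithStats(m);k=1+np.argmax(s[1:,4]);print("bar",s[k])
pts=cv2.findContours((l==k).astype(np.uint8),0,2)[0][0].reshape(-1,2)+[285,125]
r=cv2.minAreaRect(pts.astype(np.float32));b=cv2.boxPoints(r);print(r)
w=np.array([onz("wrist",q,.070,o) for q in b]);print(np.round(w,4).tolist(),"mid",w.mean(0))
e=sorted([(np.linalg.norm(w[i]-w[(i+1)%4]),i) for i in range(4)])[-1];d=w[e[1]]-w[(e[1]+1)%4];print("bar len,yaw",e[0],np.degrees(np.arctan(d[1]/d[0])))
hsv=cv2.cvtColor(im,cv2.COLOR_BGR2HSV);g=cv2.inRange(hsv,(30,80,60),(80,255,255))
n,l,s,c=cv2.connectedComponentsWithStats(g)
for i in range(1,n):
    if s[i,4]>60:print("green",c[i],s[i,4],onz("wrist",c[i],.048,o))
# clamp base edges
f=.64
for u,v in[(304,193),(512,193),(512,277),(307,278)]:print(np.round(onz("wrist",(u*f,v*f),.008,o),4))
w=np.array(im);kn=(im[150:180,300:320].min(2)>200);y,x=np.nonzero(kn);print("knob",x.mean()+300,y.mean()+150,onz("wrist",(x.mean()+300,y.mean()+150),.075,o))
E
```

```text
bar [20 10  9 27 59]
((306.4481201171875, 147.52767944335938), (5.823232173919678, 26.6204891204834), 16.927513122558594)
[[0.4648, -0.3008, 0.07], [0.4905, -0.3107, 0.07], [0.4881, -0.3162, 0.07], [0.4623, -0.3065, 0.07]] mid [ 0.47640815 -0.30856642  0.07      ]
bar len,yaw 0.02755927007238397 -20.644111388506207
green [227.01416431 158.00849858] 353 [ 0.47065501 -0.22218945  0.048     ]
green [118.75636943 177.19426752] 628 [ 0.46283726 -0.09541073  0.048     ]
[ 0.5094 -0.1842  0.008 ]
[ 0.4906 -0.345   0.008 ]
[ 0.4226 -0.3419  0.008 ]
[ 0.4412 -0.1744  0.008 ]
knob 309.1923076923077 162.2087912087912 [ 0.4618895 -0.3097299  0.075    ]
```

arm_command(
  series="4 18 0 0 140;4 18 0 0 140;3.5 18 20 0 140;0 0 30 0 140;0 0 30 0 140;0 0 30 0 140;0 0 20 0 140;0 0 15 0 140;0 0 12 0 140;0 0 10 0 140;0 0 5 0 140;0 0 4 0 140;0 0 0 0 140;0 0 0 0 140",
  squeeze=20,
)

```text
time_s: 5.98
tool_pos: [0.4615, -0.3111, 0.0471]
tool_rot: [180.0, -0.1, -6.9]
force: [-0.4, -0.8, 0.3]
grip_width: 0.0392
grasp_force: 0.0
```

```bash
python3 - <<'E'
from h import *
o=telemetry.get_obs();print(o["tool_pos"],o["tool_rot"],o["force"],o["wrist_torque"],o["grip_width"])
im=cams.read_camera("wrist");cv2.imwrite("pics/w2.png",cv2.resize(im,(800,600)))
print(proj("wrist",(.461,-.311,.072),o)/.64)
E
```

```text
[ 0.4614926  -0.31105656  0.04712089] [ 1.79987259e+02 -5.63704980e-02 -6.86580195e+00] [-0.36457143 -0.84079915  0.29614478] [-0.06199427  0.11106128 -0.06150208] 0.03920417881727561
[404.92695248 410.09158456]
```

View pics/w2.png

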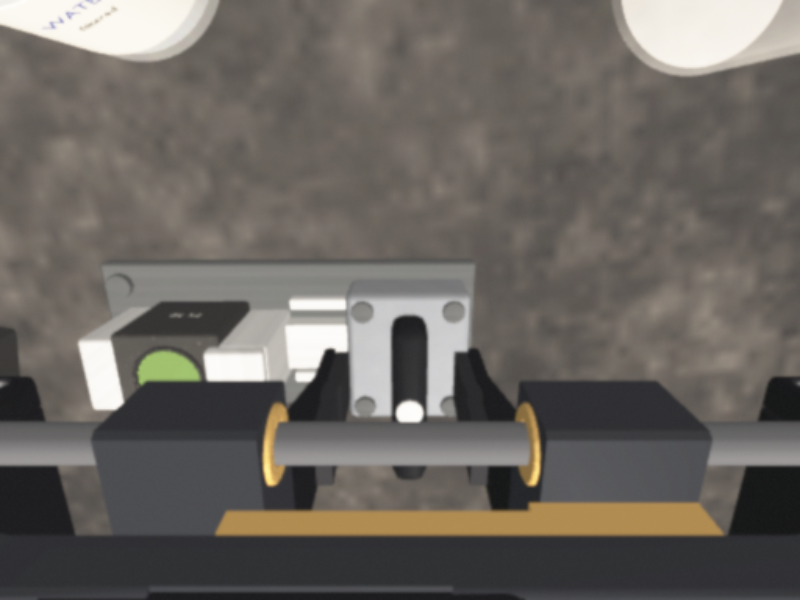

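The bar sits between the fingers, knob at (409,411) against the predicted (405,410), so about 1 mm off along tool y. I'll correct and grip.

arm_command(
  series="0 1 2 0 140;0 0 0 0 200;0 0 0 0 240;0 0 0 0 240;0 0 0 0 240;0 0 0 0 240;0 0 0 0 240;0 0 0 0 240",
  squeeze=25,
)

```text
time_s: 6.7
tool_pos: [0.4608, -0.3133, 0.0447]
tool_rot: [179.9, -0.0, -6.9]
force: [-0.3, -3.9, -1.8]
grip_width: 0.0118
grasp_force: 25.0
```

arm_command(
  series="0 0 0 .03 240;0 0 0 .03 240;0 0 0 .03 240;0 0 0 .03 240;0 0 0 .03 240;0 0 0 0 240;0 0 0 0 240",
)

```text
time_s: 7.28
tool_pos: [0.4608, -0.3133, 0.0449]
tool_rot: [179.9, -0.1, -15.5]
force: [-0.5, -5.2, -0.7]
grip_width: 0.012
grasp_force: 25.0
```

```bash
python3 - <<'E'
from h import *
o=telemetry.get_obs();print(o["tool_pos"],o["tool_rot"],o["force"],o["wrist_torque"],o["grip_width"],o["grasp_force"],o["qpos"])
E
```

```text
[ 0.46083363 -0.31327917  0.0449138 ] [ 1.79881637e+02 -6.47216717e-02 -1.54754616e+01] [-0.51832269 -5.22678525 -0.6502563 ] [-1.18419246  0.28124465  0.00646304] 0.012048808982736749 25.000009210780263 [-11.64583348  22.33139479  50.97779267 109.16317376 -20.28947501
  57.90193687 -57.26191992]
```

arm_command(
  series="0 0 0 -.05 240;0 0 0 -.05 240;0 0 0 -.05 240;0 0 0 -.03 240;0 0 0 -.03 240;0 0 0 -.03 240;0 0 0 -.03 240;0 0 0 0 240",
)

```text
time_s: 7.95
tool_pos: [0.4608, -0.3132, 0.0446]
tool_rot: [179.9, -0.0, 0.0]
force: [0.7, -6.3, -2.6]
grip_width: 0.0118
grasp_force: 25.0
```

```bash
python3 - <<'E'
from h import *
o=telemetry.get_obs();print(o["tool_pos"],o["tool_rot"],o["force"],o["wrist_torque"],o["grip_width"],o["grasp_force"])
E
```

```text
[ 0.46077808 -0.31322054  0.04460764] [ 1.79877805e+02 -4.07420194e-02  4.13190370e-02] [ 0.72087851 -6.30204036 -2.64079331] [-1.28443289  0.08939228 -0.11221352] 0.01181568784873766 24.998782323673368
```

arm_command(
  series="0 0 0 -.02 240;0 0 0 -.02 240;0 0 0 -.02 240;0 0 0 0 240",
)

```text
time_s: 8.28
tool_pos: [0.4606, -0.3132, 0.0446]
tool_rot: [179.9, -0.0, 3.4]
force: [0.4, -5.4, -2.9]
grip_width: 0.012
grasp_force: 25.0
```

```bash
python3 - <<'E'
from h import *
o=telemetry.get_obs();print(o["tool_pos"],o["tool_rot"],o["force"],o["wrist_torque"],o["grip_width"],o["grasp_force"])
E
```

```text
[ 0.46064632 -0.31320205  0.04456614] [ 1.79898888e+02 -3.62605715e-02  3.36216228e+00] [ 0.42191013 -5.35587843 -2.91207584] [-1.32519279  0.06755024 -0.49169641] 0.011971270963394677 24.998912746086717
```

Counter-clockwise is blocked: wrist torque climbs to -0.49 N m past 0.12 rad. Clockwise is free. Turning clockwise to about 1.5 rad.

arm_command(
  series="0 0 0 .08 240;0 0 0 .1 240;0 0 -.1 .1 240;0 0 -.1 .1 240;0 0 -.2 .1 240;0 0 -.1 .1 240;0 0 -.2 .1 240;0 0 0 0 240",
)

```text
time_s: 8.95
tool_pos: [0.4607, -0.3133, 0.0455]
tool_rot: [179.9, -0.1, -35.8]
force: [-0.8, -5.3, -0.3]
grip_width: 0.0116
grasp_force: 25.0
```

```bash
python3 - <<'E'
from h import *
o=telemetry.get_obs();print(o["tool_pos"],o["tool_rot"],o["force"],o["wrist_torque"],o["grip_width"],o["grasp_force"])
E
```

```text
[ 0.46073878 -0.3132883   0.04546511] [ 1.79883746e+02 -9.40410767e-02 -3.57634733e+01] [-0.7530309  -5.25560395 -0.34712964] [-1.21097227  0.17660101 -0.11252646] 0.01162738985414375 25.00109564512968
```

arm_command(
  series="0 0 -.1 .1 240;0 0 -.2 .1 240;0 0 -.1 .1 240;0 0 -.2 .1 240;0 0 -.1 .1 240;0 0 -.2 .1 240;0 0 -.1 .1 240;0 0 -.2 .1 240;0 0 -.1 .1 240;0 0 -.2 .1 240;0 0 0 0 240;0 0 0 0 240",
)

```text
time_s: 9.95
tool_pos: [0.4607, -0.3134, 0.047]
tool_rot: [-180.0, -0.2, -92.9]
force: [-0.7, -7.1, -1.7]
grip_width: 0.0116
grasp_force: 25.0
```

```bash
python3 - <<'E'
from h import *
o=telemetry.get_obs();print(o["tool_pos"],o["tool_rot"],o["force"],o["wrist_torque"],o["grip_width"],o["grasp_force"])
E
```

```text
[ 0.46066562 -0.31335709  0.04696958] [-1.79979377e+02 -1.57042086e-01 -9.28689966e+01] [-0.66940837 -7.07073012 -1.72710661] [-1.22450194  0.21922565 -0.16911216] 0.011610196363499664 24.999983115121722
```

arm_command(
  series="0 0 0 0 140;0 0 0 0 140;0 0 0 0 140;0 0 0 0 100;0 0 -15 0 80;0 0 -25 0 80;0 0 -30 0 80;-10 0 -20 0 80;-25 -1 0 0 80;-25 -1 0 0 80;-20 -2 0 .033 80;-12 -1 0 .033 80;0 0 0 0 80;0 0 0 0 80",
)

```text
time_s: 11.12
tool_pos: [0.4711, -0.2194, 0.1368]
tool_rot: [-180.0, 0.1, -96.4]
force: [-0.3, -0.4, -0.2]
grip_width: 0.0597
grasp_force: 0.0
```

```bash
python3 - <<'E'
from h import *
o=telemetry.get_obs();print(o["time_s"],o["tool_pos"],o["tool_rot"],o["force"],o["wrist_torque"],o["grip_width"],o["qpos"])
im=cams.read_camera("wrist");cv2.imwrite("pics/w3.png",cv2.resize(im,(800,600)));cv2.imwrite("pics/w3r.png",im)
hsv=cv2.cvtColor(im,cv2.COLOR_BGR2HSV);g=cv2.inRange(hsv,(30,80,60),(80,255,255))
n,l,s,c=cv2.connectedComponentsWithStats(g)
for i in range(1,n):
    if s[i,4]>60:print("green",c[i],s[i],onz("wrist",c[i],.048,o))
E
```

```text
11.1167 [ 0.47113833 -0.21938854  0.13679399] [-1.79980350e+02  5.06458237e-02 -9.64232843e+01] [-0.26236917 -0.36888483 -0.22827661] [0.03930227 0.10204547 0.03665722] 0.059749561800677045 [ -40.45615684   12.12135138   69.72102244  109.60176635  -12.44851496
   66.64246253 -152.57995122]
green [256.35335689 187.06360424] [243 175  28  26 566] [ 0.47052047 -0.22207544  0.048     ]
green [277.13150289 309.46820809] [261 298  33  25 692] [ 0.46428101 -0.09272928  0.048     ]
```

View pics/w3.png

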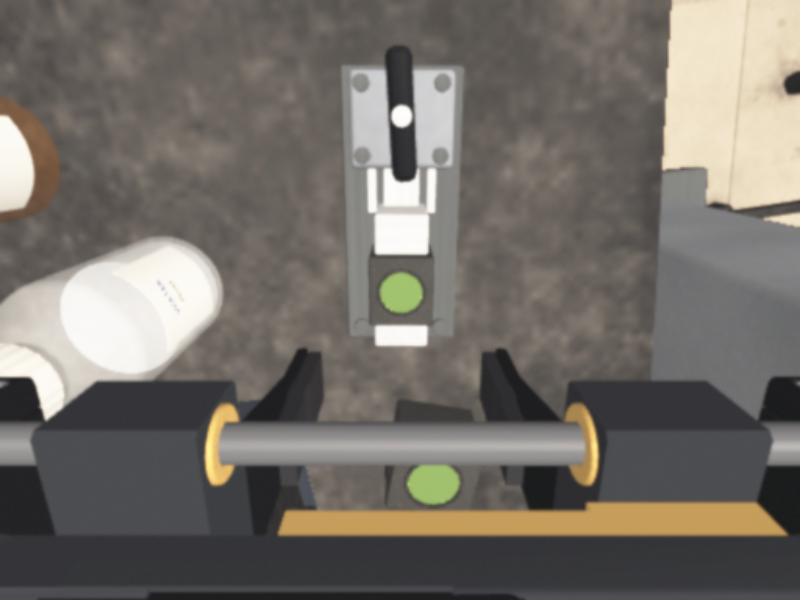

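The wrist view shows the cube in front with its dot at (401,292) and the jaw lip drawn back to row 253. The handle is turned about 88°, with its bar from (399,50) to (403,175). Joint 7 is near its limit, so I use the equivalent half-turned grasp.

arm_command(
  series="0 10 -15 -.06 80;0 10 -25 -.12 80;0 5 -20 -.12 80;0 0 0 -.12 80;0 0 0 -.12 80;0 0 0 -.12 80;0 0 0 -.12 80;0 0 0 -.12 80;0 0 0 -.12 80;0 0 0 -.12 80;0 0 0 -.12 80;0 0 0 -.12 80;0 0 0 -.12 80;0 0 0 -.12 80;0 0 0 -.12 80;0 0 0 -.12 80;0 0 0 -.12 80;0 0 0 -.12 80;0 0 0 -.12 80;0 0 0 -.12 80",
)

```text
time_s: 12.83
tool_pos: [0.4452, -0.2207, 0.1968]
tool_rot: [180.0, 0.0, 37.7]
force: [0.3, -0.2, -0.2]
grip_width: 0.0597
grasp_force: 0.0
```

arm_command(
  series="0 0 0 -.12 80;0 0 0 -.12 80;0 0 0 -.12 80;0 0 0 -.12 80;0 0 0 -.12 80;0 0 0 -.12 80;0 0 0 -.076 80;0 0 0 0 80;0 0 0 0 80",
)

```text
time_s: 13.58
tool_pos: [0.4454, -0.2202, 0.1968]
tool_rot: [-180.0, 0.0, 82.8]
force: [0.2, 0.2, 0.6]
grip_width: 0.0596
grasp_force: 0.0
```

```bash
cat >> h.py <<'E'
def st():
    o=telemetry.get_obs();print(round(float(o["time_s"]),2),np.round(o["tool_pos"],4),np.round(o["tool_rot"],2),"F",np.round(o["force"],1),"T",np.round(o["wrist_torque"],2),"w",round(float(o["grip_width"]),4),round(float(o["grasp_force"]),1),"q",np.round(o["qpos"],0));return o
def to(o,p):
    print("tool mm",np.round(R.from_euler('xyz',o["tool_rot"],degrees=True).as_matrix().T@(np.array(p)-o["tool_pos"])*1000,1))
def green(o,z):
    im=cams.read_camera("wrist");hsv=cv2.cvtColor(im,cv2.COLOR_BGR2HSV);g=cv2.inRange(hsv,(30,80,60),(80,255,255))
    n,l,s,c=cv2.connectedComponentsWithStats(g)
    for i in range(1,n):
        if s[i,4]>60:print("green",np.round(c[i],1),s[i],np.round(onz("wrist",c[i],z,o),4))
    return im
E
python3 - <<'E'
from h import *
o=st();to(o,(.4705,-.2222,.016));green(o,.048)
E
```

```text
13.58 [ 0.4454 -0.2202  0.1968] [-1.7999e+02  3.0000e-02  8.2820e+01] F [0.2 0.2 0.6] T [-0.07  0.08 -0.03] w 0.0596 0.0 q [-48.  -3.  70. 108.   3.  73.  14.]
tool mm [  1.2  25.2 180.7]
green [261.   47.2] [ 244   28   35   39 1082] [ 0.4644 -0.0978  0.048 ]
green [281.  173.6] [270 163  23  22 395] [ 0.4707 -0.2217  0.048 ]
```

arm_command(
  series="0 9 10 -.008 80;1 9 20 0 80;0 7 30 0 80;0 0 30 0 80;0 0 25 0 80;0 0 20 0 80;0 0 15 0 80;0 0 10 0 80;0 0 10 0 80;0 0 6 0 80;0 0 4 0 80;0 0 0 0 80;0 0 0 0 80",
)

```text
time_s: 14.72
tool_pos: [0.4713, -0.2209, 0.0172]
tool_rot: [179.9, -0.0, 83.5]
force: [0.5, 0.7, -0.3]
grip_width: 0.0593
grasp_force: 0.0
```

```bash
python3 - <<'E'
from h import *
o=st();im=green(o,.048);cv2.imwrite("pics/w4.png",cv2.resize(im[120:],(800,412)))
E
```

```text
14.72 [ 0.4713 -0.2209  0.0172] [179.95  -0.    83.52] F [ 0.5  0.7 -0.3] T [-0.06  0.03 -0.  ] w 0.0593 0.0 q [-29.  24.  59. 115. -25.  55.  37.]
green [200.6  15.4] [ 157    0   87   38 2465] [ 0.4621 -0.1062  0.048 ]
green [256.4 262.7] [234 254  46  16 572] [ 0.4712 -0.2158  0.048 ]
```

View pics/w4.png

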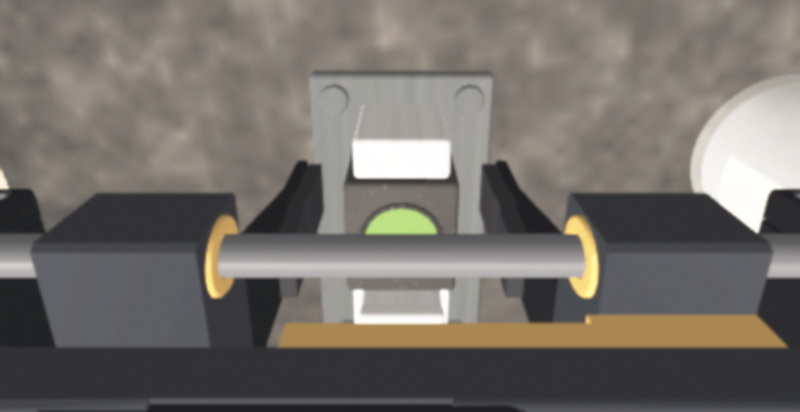

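The cube is centred between the fingers, its edges at 345 and 458 against the fingers at 318 and 485. Gripping and lifting.

arm_command(
  series="-1 0 0 0 80;0 0 0 0 140;0 0 0 0 180;0 0 0 0 220;0 0 0 0 220;0 0 0 0 220;0 0 0 0 220;0 0 0 0 220;0 0 -3 0 220;0 0 -6 0 220;0 0 -10 0 220;0 0 -20 0 220;0 0 -30 0 220;0 0 -30 0 220;0 0 -10 0 220;0 0 0 0 220",
  squeeze=25,
)

```text
time_s: 16.1
tool_pos: [0.4728, -0.2225, 0.1288]
tool_rot: [179.6, -0.1, 83.5]
force: [0.9, 0.6, -1.8]
grip_width: 0.0358
grasp_force: 25.0
```

```bash
python3 - <<'E'
from h import *
o=st();to(o,(.43,.06,o["tool_pos"][2]))
im=cams.read_camera("top");cv2.imwrite("pics/t2.png",im)
E
```

```text
16.1 [ 0.4728 -0.2225  0.1288] [ 1.7965e+02 -6.0000e-02  8.3540e+01] F [ 0.9  0.6 -1.8] T [-0.14 -0.01  0.02] w 0.0358 25.0 q [-38.  12.  67. 110. -13.  65.  28.]
tool mm [ 2.759e+02 -7.440e+01 -2.000e-01]
```

arm_command(
  series="-1 -8 0 0 220;-2 -14 0 0 220;-2 -14 0 0 220;6 -7 0 0 220;16 -2 0 0 220;22 -2.5 0 0 220;24 -3 0 0 220;24 -3 0 0 220;24 -3 0 0 220;24 -3 0 0 220;24 -3 0 0 220;24 -3 0 0 220;24 -3 0 0 220;22 -2.5 0 0 220;18 -2 10 0 220;10 -1 20 0 220;4 0 30 0 220;0 0 30 0 220;0 0 15 0 220;0 0 5 0 220",
)

```text
time_s: 17.82
tool_pos: [0.4225, 0.0448, 0.0118]
tool_rot: [-179.6, 0.3, 83.5]
force: [-1.2, 0.1, -0.3]
grip_width: 0.0357
grasp_force: 25.0
```

```bash
python3 - <<'E'
from h import *
o=st();to(o,(.43,.05,.0095))
E
```

```text
17.82 [0.4225 0.0448 0.0118] [-179.59    0.28   83.53] F [-1.2  0.1 -0.3] T [-0.09  0.11  0.04] w 0.0357 25.0 q [-55.   5.  47. 127.  -5.  50. -11.]
tool mm [6.  6.9 2.2]
```

arm_command(
  series="0 4 0 0 220;0 3 0 0 220;0 0 0 0 220;0 0 0 0 220",
)

```text
time_s: 18.15
tool_pos: [0.435, 0.0454, 0.0168]
tool_rot: [179.9, -0.1, 83.5]
force: [0.3, 0.6, -0.7]
grip_width: 0.036
grasp_force: 25.0
```

```bash
python3 - <<'E'
from h import *
o=st()
E
```

```text
18.15 [0.435  0.0454 0.0168] [ 1.7988e+02 -7.0000e-02  8.3500e+01] F [ 0.3  0.6 -0.7] T [-0.08  0.06 -0.  ] w 0.036 25.0 q [-54.   6.  47. 126.  -6.  50. -10.]
```

arm_command(
  series="0 0 2 0 220;0 0 2 0 220;0 0 1.5 0 220;0 0 1 0 220;0 0 0 0 220;0 0 0 0 220",
)

```text
time_s: 18.65
tool_pos: [0.4335, 0.0452, 0.0092]
tool_rot: [-180.0, -0.0, 83.5]
force: [0.2, -0.0, -1.3]
grip_width: 0.036
grasp_force: 25.0
```

```bash
python3 - <<'E'
from h import *
o=st()
E
```

```text
18.65 [0.4335 0.0452 0.0092] [-179.99   -0.     83.53] F [ 0.2 -0.  -1.3] T [-0.06  0.04 -0.04] w 0.036 25.0 q [-54.   7.  47. 126.  -7.  49.  -9.]
```

arm_command(
  series="0 0 .5 0 220;0 0 .5 0 220;0 0 0 0 220;0 0 0 0 220",
)

```text
time_s: 18.98
tool_pos: [0.4337, 0.0453, 0.0088]
tool_rot: [-180.0, -0.0, 83.5]
force: [-3.1, -0.3, 5.1]
grip_width: 0.0356
grasp_force: 25.0
```

```bash
python3 - <<'E'
from h import *
o=st()
E
```

```text
18.98 [0.4337 0.0453 0.0088] [-1.7998e+02 -2.0000e-02  8.3520e+01] F [-3.1 -0.3  5.1] T [-0.18  0.5  -0.04] w 0.0356 25.0 q [-54.   7.  47. 126.  -7.  49.  -9.]
```

Contact with the bench at TCP 8.8 mm. Release, rise, turn a quarter.

arm_command(
  series="0 0 0 0 180;0 0 0 0 120;0 0 0 0 80;0 0 0 0 80;0 0 -5 0 80;0 0 -15 0 80;0 0 -25 0 80;0 0 -30 0 80;0 0 -15 0 80;0 0 0 0 80",
)

```text
time_s: 19.82
tool_pos: [0.4364, 0.0459, 0.1018]
tool_rot: [179.7, -0.3, 83.5]
force: [0.1, -0.9, 0.2]
grip_width: 0.0596
grasp_force: 0.0
```

arm_command(
  series="0 0 0 -.1 80;0 0 0 -.12 80;0 0 0 -.12 80;0 0 0 -.12 80;0 0 0 -.12 80;0 0 0 -.12 80;0 0 0 -.12 80;0 0 0 -.12 80;0 0 0 -.12 80;0 0 0 -.12 80;0 0 0 -.12 80;0 0 0 -.12 80;0 0 0 -.12 80;0 0 0 -.03 80;0 0 0 0 80;0 0 0 0 80",
)

```text
time_s: 21.15
tool_pos: [0.4333, 0.0451, 0.0978]
tool_rot: [-180.0, -0.0, 173.4]
force: [0.4, -0.7, -0.8]
grip_width: 0.0599
grasp_force: 0.0
```

```bash
python3 - <<'E'
from h import *
o=st();im=green(o,.040);cv2.imwrite("pics/w5.png",im)
cv2.imwrite("pics/w5b.png",cv2.resize(im,(800,600)))
E
```

```text
21.15 [0.4333 0.0451 0.0978] [-1.7998e+02 -3.0000e-02  1.7341e+02] F [ 0.4 -0.7 -0.8] T [ 0.04  0.01 -0.02] w 0.0599 0.0 q [-63.  -5.  52. 122.   5.  61.  70.]
green [254.3 205. ] [239 191  31  29 697] [0.4329 0.0448 0.04  ]
```

View pics/w5b.png

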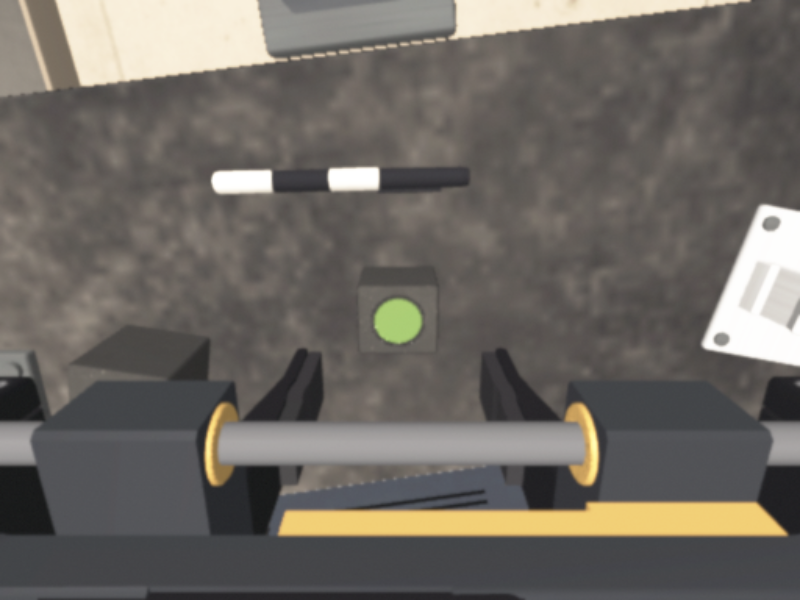

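The cube stands upright and square to the tool, dot at (398,320) and centred between the fingers. Descending and gripping the 40 mm pair.

arm_command(
  series="0 0 10 0 80;0 0 20 0 80;0 0 20 0 80;0 0 15 0 80;0 0 10 0 80;0 0 7 0 80;0 0 5 0 80;0 0 0 0 80;0 0 0 0 120;0 0 0 0 170;0 0 0 0 220;0 0 0 0 220;0 0 0 0 220;0 0 0 0 220;0 0 0 0 220",
  squeeze=25,
)

```text
time_s: 22.45
tool_pos: [0.4341, 0.0453, 0.0118]
tool_rot: [180.0, 0.0, 173.5]
force: [0.0, -1.3, 5.4]
grip_width: 0.0401
grasp_force: 25.0
```

```bash
python3 - <<'E'
from h import *
o=st()
E
```

```text
22.45 [0.4341 0.0453 0.0118] [1.7996e+02 4.0000e-02 1.7348e+02] F [ 0.  -1.3  5.4] T [-0.2   0.15  0.02] w 0.0401 25.0 q [-61.   7.  54. 127.  -8.  49.  82.]
```

arm_command(
  series="0 0 -4 0 220;0 0 -10 0 220;0 0 -20 0 220;0 0 -25 0 220;0 0 -25 0 220;0 0 -16 0 220;0 0 0 .06 220;0 0 0 .11 220;0 0 0 .12 220;0 0 0 .12 220;0 0 0 .12 220;0 0 0 .12 220;0 0 0 .12 220;0 0 0 .12 220;0 0 0 .12 220;0 0 0 .12 220;0 0 0 .12 220;0 0 0 .12 220;0 0 0 .12 220;0 0 0 .12 220",
)

```text
time_s: 24.12
tool_pos: [0.4332, 0.0452, 0.111]
tool_rot: [-180.0, 0.0, 80.9]
force: [-0.3, -0.1, -1.3]
grip_width: 0.0398
grasp_force: 25.0
```

arm_command(
  series="0 0 0 .1 220;0 0 0 .05 220;0 0 0 0 220;8 -2 0 0 220;16 -4 0 0 220;20 -4 0 0 220;22 -5 0 0 220;22 -5 0 0 220;22 -5 0 0 220;18 -4 0 0 220;10 -2 0 0 220;4 0 0 0 220;0 0 0 0 220;0 0 0 0 220;0 0 0 0 220",
)

```text
time_s: 25.37
tool_pos: [0.4465, 0.1885, 0.1112]
tool_rot: [-180.0, 0.0, 72.5]
force: [-0.8, 0.4, -1.5]
grip_width: 0.0396
grasp_force: 25.0
```

```bash
python3 - <<'E'
from h import *
o=st();im=cams.read_camera("wrist");cv2.imwrite("pics/w6.png",im);np.save("w6.npy",[o["tool_pos"],o["tool_rot"]])
cv2.imwrite("pics/w6b.png",cv2.resize(im,(800,600)))
E
```

```text
25.37 [0.4465 0.1885 0.1112] [-1.7999e+02  3.0000e-02  7.2530e+01] F [-0.8  0.4 -1.5] T [-0.11  0.11  0.01] w 0.0396 25.0 q [-62.   3.  38. 115.  -2.  63. -41.]
```

View pics/w6b.png

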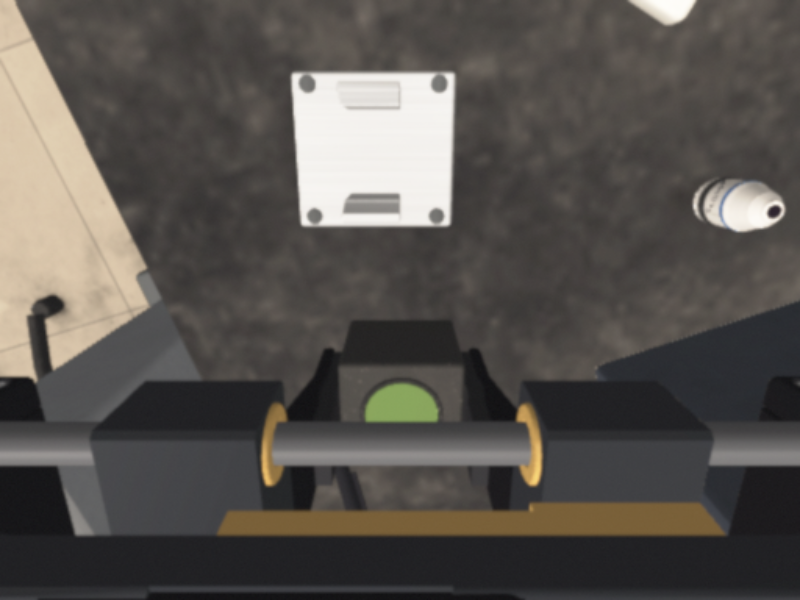

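The view shows the cradle ahead, aligned with the tool: bolts at (307,83), (440,83), (437,216) and (315,216), with walls near rows 95 and 205. The cube is in the fingers, dot at (401,400).

```bash
python3 - <<'E'
from h import *
p=np.load("w6.npy");o=dict(tool_pos=p[0],tool_rot=p[1]);im=cv2.imread("pics/w6.png")
g=im.max(2)[30:155,170:310];m=(g>150).astype(np.uint8)
c=max(cv2.findContours(m,0,2)[0],key=cv2.contourArea)
q=cv2.approxPolyDP(cv2.convexHull(c),6,True).reshape(-1,2)+[170,30];print(q.tolist())
w=np.array([onz("wrist",x,.005,o) for x in q]);print(np.round(w,4).tolist(),"plate mid",np.round(w.mean(0),4))
# dark bolts
h=np.zeros_like(m);cv2.drawContours(h,[cv2.convexHull(c)],-1,1,-1);h=cv2.erode(h,np.ones((3,3)))
n,l,s,cc=cv2.connectedComponentsWithStats(((g<165)&(h>0)).astype(np.uint8))
B=[]
for i in range(1,n):
    if s[i,4]>15:
        x=cc[i]+[170,30];v=onz("wrist",x,.008,o);print(s[i],np.round(x,1),np.round(v,4))
        if s[i,2]<20: B.append(v)
if len(B)==4:
    B=np.array(B);print("bolts mid",B.mean(0))
    for i in range(4):
        for j in range(i):
            d=B[i]-B[j];print(i,j,round(float(np.linalg.norm(d)),4),round(float(np.degrees(np.arctan2(d[1],d[0]))),2))
to(o,(*w.mean(0)[:2],.08))
E
```

```text
[[289, 46], [287, 143], [194, 144], [187, 47]]
[[0.5064, 0.2948, 0.005], [0.4836, 0.2199, 0.005], [0.405, 0.2437, 0.005], [0.4278, 0.3187, 0.005]] plate mid [0.4557 0.2693 0.005 ]
[22 17 10 12 89] [196.3  53. ] [0.4338 0.3118 0.008 ]
[106  17  10  12  90] [280.8  52.9] [0.4983 0.2917 0.008 ]
[ 53  94  33   4 127] [239.1 125.5] [0.4484 0.2472 0.008 ]
[ 50  99  35   7 219] [236.9 132.3] [0.4447 0.2423 0.008 ]
[ 27 104   9   9  67] [201.1 137.9] [0.4135 0.2471 0.008 ]
[105 104   9   9  66] [279.  137.9] [0.4781 0.2268 0.008 ]
bolts mid [0.45593215 0.26934264 0.008     ]
1 0 0.0676 -17.37
2 0 0.0679 -107.41
2 1 0.0958 -152.28
3 0 0.0959 -62.48
3 1 0.0679 -107.33
3 2 0.0677 -17.42
tool mm [ 79.8 -15.5  31.2]
```

arm_command(
  series="6 -1 0 0 220;14 -3 0 0 220;18 -3.5 0 0 220;18 -4 0 0 220;14 -3 5 0 220;7 -1 10 0 220;1.7 0 12 0 220;0 0 12 0 220;0 0 8 0 220;0 0 0 0 220;0 0 0 0 220;0 0 0 0 220",
)

```text
time_s: 26.42
tool_pos: [0.4555, 0.2692, 0.0645]
tool_rot: [180.0, -0.0, 72.6]
force: [-0.0, -0.1, -0.6]
grip_width: 0.0394
grasp_force: 25.0
```

```bash
python3 - <<'E'
from h import *
o=st();to(o,(.4558-.0011*.3,.2693-.0011*.954,.018));im=cams.read_camera("wrist")
print(proj("wrist",(.4558,.2693,.046),o)/.64)
cv2.imwrite("pics/w7.png",cv2.resize(im[150:300,130:380],(800,480)))
E
```

```text
26.42 [0.4555 0.2692 0.0645] [ 1.7998e+02 -2.0000e-02  7.2570e+01] F [-0.  -0.1 -0.6] T [-0.15  0.08 -0.01] w 0.0394 25.0 q [-64.  13.  34. 112.  -9.  58. -43.]
tool mm [-0.9  0.2 46.5]
[403.45343748 356.24355823]
```

View pics/w7.png

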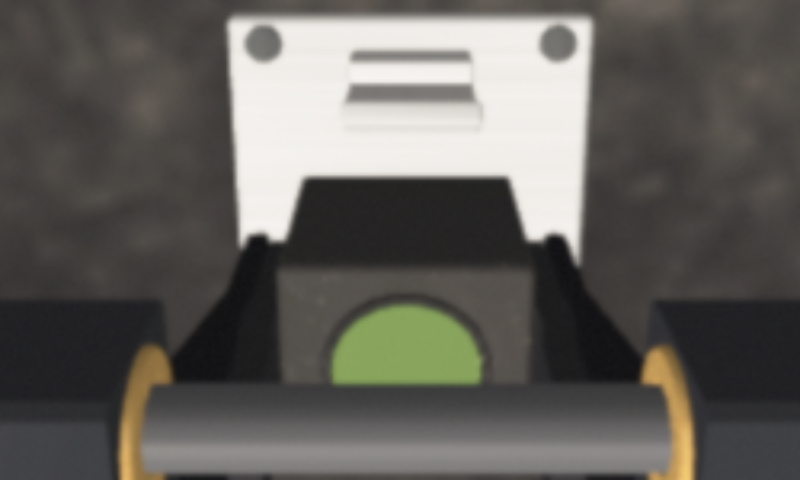

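```bash
python3 - <<'E'
from h import *
o=telemetry.get_obs();Rm=R.from_euler('xyz',o["tool_rot"],degrees=True).as_matrix()
f=lambda u,v:(130+u*250/800,150+v*150/480)
for n,u,v,z in[("cube bottom front",405,178,.0527),("cube top front",405,266,.0927),("wall top inner",412,130,.046),("wall top L",343,120,.046),("wall top R",482,120,.046),("wall top outer",412,101,.046),("wall base outer",412,52,.006)]:
    w=onz("wrist",f(u,v),z,o);print(n,np.round(w,4),np.round(Rm.T@(w-o["tool_pos"])*1000,1))
E
```

```text
cube bottom front [0.4603 0.2871 0.0527] [18.2 -0.8 12.2]
cube top front [0.4606 0.2882 0.0927] [ 19.4  -0.8 -27.8]
wall top inner [0.4639 0.2938 0.046 ] [25.7  0.5 18.9]
wall top L [0.4517 0.2998 0.046 ] [ 27.7 -12.9  18.9]
wall top R [0.4775 0.2917 0.046 ] [27.7 14.2 18.9]
wall top outer [0.4656 0.2994 0.046 ] [31.6  0.5 18.9]
wall base outer [0.4659 0.2994 0.006 ] [31.5  0.8 58.9]
```

```bash
python3 - <<'E'
from h import *
o=telemetry.get_obs();Rm=R.from_euler('xyz',o["tool_rot"],degrees=True).as_matrix()
f=lambda u,v:(130+u*250/800,150+v*150/480)
for n,u,v,z in[("plate edge",412,17,.006),("boltL",263,44,.008),("boltR",558,44,.008),("wall base",412,62,.006),("wall flare root outer",412,84,.036),("wb52",412,52,.006)]:
    w=onz("wrist",f(u,v),z,o);print(n,np.round(Rm.T@(w-o["tool_pos"])*1000,1))
E
```

```text
plate edge [39.8  0.8 58.9]
boltL [ 33.9 -33.5  56.9]
boltR [33.9 34.4 56.9]
wall base [29.2  0.8 58.9]
wall flare root outer [32.2  0.6 28.9]
wb52 [31.5  0.8 58.9]
```

Cube and cradle centres agree to within about 1 mm, against 3.5 mm of play each side. Lowering.

arm_command(
  series="-.5 0 4 0 220;0 0 6 0 220;0 0 8 0 220;0 0 8 0 220;0 0 6 0 220;0 0 5 0 220;0 0 4 0 220;0 0 2 0 220;0 0 0 0 220;0 0 0 0 220",
)

```text
time_s: 27.3
tool_pos: [0.4551, 0.2693, 0.0213]
tool_rot: [180.0, -0.0, 72.6]
force: [0.9, 0.1, -1.3]
grip_width: 0.04
grasp_force: 25.0
```

```bash
python3 - <<'E'
from h import *
st()
E
```

```text
27.3 [0.4551 0.2693 0.0213] [179.99  -0.    72.64] F [ 0.9  0.1 -1.3] T [-0.11  0.13 -0.07] w 0.04 25.0 q [-63.  17.  33. 114. -11.  53. -41.]
```

No side force, and 3.5 mm remains to the floor.

arm_command(
  series="0 0 1 0 220;0 0 1 0 220;0 0 .7 0 220;0 0 .5 0 220;0 0 0 0 220;0 0 0 0 220",
)

```text
time_s: 27.8
tool_pos: [0.455, 0.2692, 0.0181]
tool_rot: [180.0, -0.0, 72.6]
force: [-0.3, 0.2, -0.8]
grip_width: 0.0397
grasp_force: 25.0
```

```bash
python3 - <<'E'
from h import *
st()
E
```

```text
27.8 [0.455  0.2692 0.0181] [ 1.800e+02 -1.000e-02  7.264e+01] F [-0.3  0.2 -0.8] T [-0.15  0.08 -0.01] w 0.0397 25.0 q [-63.  17.  33. 114. -12.  53. -41.]
```

arm_command(
  series="0 0 .4 0 220;0 0 .3 0 220;0 0 0 0 220;0 0 0 0 220",
)

```text
time_s: 28.13
tool_pos: [0.4551, 0.2693, 0.0178]
tool_rot: [-180.0, -0.0, 72.6]
force: [-1.7, -0.6, 4.6]
grip_width: 0.04
grasp_force: 25.0
```

```bash
python3 - <<'E'
from h import *
st()
E
```

```text
28.13 [0.4551 0.2693 0.0178] [-1.800e+02 -2.000e-02  7.264e+01] F [-1.7 -0.6  4.6] T [-0.3   0.4  -0.01] w 0.04 25.0 q [-63.  17.  33. 114. -12.  53. -41.]
```

On the floor (contact at the expected 17.8 mm). Release and rise.

arm_command(
  series="0 0 0 0 190;0 0 0 0 130;0 0 0 0 80;0 0 0 0 80;0 0 -4 0 80;0 0 -12 0 80;0 0 -25 0 80;0 0 -30 0 80;0 0 -30 0 80;-10 0 -15 0 80;-20 0 0 0 80;-25 0 0 0 80;-20 0 0 0 80;-5 0 0 0 80;0 0 0 0 80;0 0 0 0 80",
)

```text
time_s: 29.47
tool_pos: [0.4315, 0.1937, 0.1342]
tool_rot: [180.0, -0.1, 72.6]
force: [0.4, -0.3, -0.5]
grip_width: 0.0598
grasp_force: 0.0
```

```bash
python3 - <<'E'
from h import *
o=st();im=green(o,.046);cv2.imwrite("pics/w8.png",im)
t=cams.read_camera("top");t0=cv2.imread("pics/top0.png")
a=cv2.resize(im[0:240,100:420],(533,400));b=cv2.resize(t[100:290,100:400],(640,405))
c=np.zeros((600,800,3),np.uint8);c[:300,:400]=cv2.resize(a,(400,300));c[300:,:]=cv2.resize(t[105:290,120:387],(800,300)) if 0 else 0
c[:300,400:]=cv2.resize(t[100:290,110:390],(400,300));c[300:,:400]=cv2.resize(t0[100:290,110:390],(400,300))
cv2.imwrite("pics/fin.png",c)
E
```

```text
29.47 [0.4315 0.1937 0.1342] [ 1.7997e+02 -1.2000e-01  7.2640e+01] F [ 0.4 -0.3 -0.5] T [-0.04  0.08  0.03] w 0.0598 0.0 q [-64.  -1.  37. 115.   0.  65. -45.]
green [256.3  96.3] [242  81  30  32 758] [0.4548 0.2714 0.046 ]
```

View pics/fin.png

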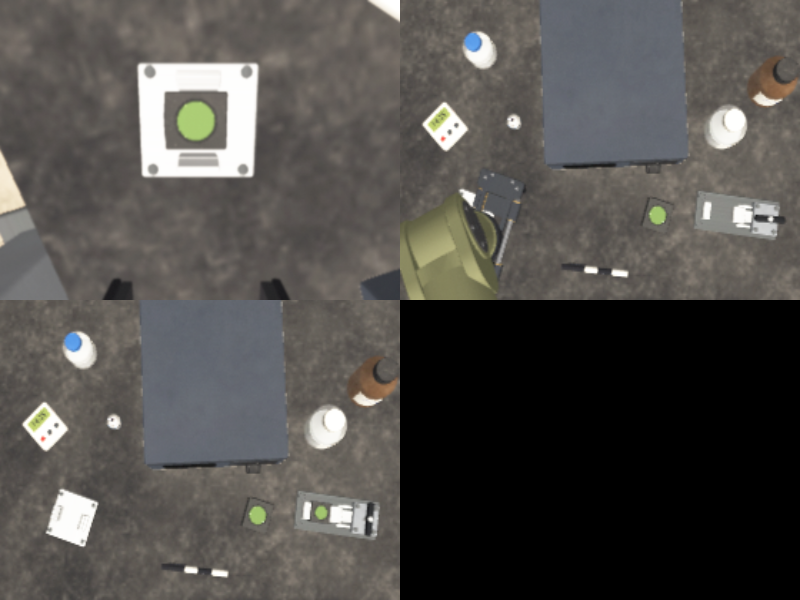

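The cube sits square between the cradle walls (dot at (196,121)), and everything else is where it was. The gripper is clear, so I'm handing in.

```bash
python3 -c "
from cell import env
print(env.sign_off())"
```

```text
the job is handed in; nothing more can be done
None
```

I handed the job in at about 29.5 s. The clamp loosens clockwise (counter-clockwise hit the stop), and I turned it about 1.5 rad. The cube was stood on the bench, re-gripped by its 40 mm sides and seated on the cradle floor. In the last pictures the other objects look unmoved; no verdict was returned.

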